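Check-weigh the jar behind the bottles

ROBOT

A 7-joint arm with a two-finger parallel gripper is mounted at the origin on the work surface. World frame = base frame: x ahead of the robot, y to its left, z up, the work surface at z = 0. Lengths are in m, angles in rad, forces in N, time in s.
With the tool pointing down it reaches from about 0.425 to 0.875 m from the base axis. Payload 4.7 kg.
Tool frame: the origin (TCP) lies at the very end of the fingers, on their centre line; the grasp point (between the pads) lies arm.grip_point_offset behind it (arm.grip_point_offset is the distance from the TCP to the grasp point, in m); z points along the fingers, y is the line along which they close (so a half turn about z gives the same grasp; the last joint's range is limited). The gripper opens to 85 mm and grips with 20 to 120 N. Pads are 22 mm wide; open, the fingers measure 114 mm over their backs; the gripper's body (76 mm by 85 mm) begins 54 mm behind the grasp point. The pads swing forward as they close: fully open they stand 13 mm farther back than shut.
Start: joints at [-1.086, 0.321, -0.07, 1.45, 0.023, 1.371, -0.057], TCP at [0.295, 0.579, 0.231] pointing down, gripper open.
Joint ranges: [-2.86, 2.86], [-0.3, 2.09], [-1.38, 1.24], [0.06, 2.45], [-1.56, 4.7], [0.09, 2.05], [-2.69, 2.69]. Speed limits (rad/s): [2.57, 2.57, 3.14, 3.14, 3.14, 3.14, 3.14].

INTERFACE

Orientations are given as a unit quaternion [w, x, y, z].
In Python, from station import arm gives the robot as it stands.
- The arm moves only by the tool apply_moves, never from a script. Its argument "plan" is a list of rows, each a list of 6 numbers: the shift along the tool's x, y, z in mm, then the turn, a rotation vector about the tool's x, y, z in degrees. In form: [[dx, dy, dz, wx, wy, wz], ...]. A call has exactly 8 rows; each row is the pose to reach, as a shift and turn from the pose commanded when the call began, along the tool's axes at that moment; what a row does not reach only later rows make up. A row lasts 1/8 s, in which the tool goes at most 62.5 mm and 10.7 degrees, less where a joint would pass 70% of its speed; a pose out of reach is approached as far as the arm can. A call with a gripper value outside its range is refused whole. "grip" is the opening, from 0 (shut) to 1 (fully open), set as the call begins (left out, the last holds). The fingers move at their own pace and stop on an object; "grip_force" is the grip in N (left out, the last holds). Time passes only in rows, so rows that repeat a pose let the fingers close, or fill a call up. It gives the time, the measured TCP pose, the force, the opening and the grip force at its end, in the units of the state.
- arm.sense(): the state, without advancing time (a new reading comes with each control period).
- arm.capture(name): name is "side" or "top" or "wrist"; returns a dict with "pixels" (400x640x3 uint8, red, green, blue), "depth" (400x640 float32, m along the optical axis (not along the pixel's ray), 0 where there is no reading), "intrinsics" (3x3 intrinsics, pixels), "eye" and "attitude" of the camera in the world; the wrist camera has in their place "tool_from_camera" (4x4, takes a point from camera to tool coordinates, whose origin is the TCP and whose axes are the flange's). Camera axes: x right, y down, z forward; pixel columns grow to the right and rows downward; lengths in m; the calibration is good to about 2 mm. The wrist camera is an equidistant fisheye: a pixel r from the principal point sees the ray r / f radians off the axis. A picture is of the moment at which its call begins: read the wrist's pose just before it.
- arm.finish_job(): hands the job in; it is judged then, once.
The state is a dict: "clock": time; "joint_pos": joint angles; "joint_velocities": joint speeds; "tau": joint torques, N m; "tool_pos": TCP position; "eef_rot": TCP orientation; "wrist_force": force on the tool from outside, world axes, zero at the start; "torque": the same for the moment, N m; "grip_width": opening from 0.0 (shut) to 1.0 (fully open); "finger_force": force on a finger pad.
Only numpy, scipy, OpenCV 4.12 (cv2) and the standard library are available. Lean on these libraries where they do the work, as an engineer would, in place of code of your own. Each camera call takes 0.05 s, during which the arm holds its last target. There are 200 camera calls.

TASK

The low jar with the yellow lid, at the back of the steel sample tray, has to go on the scale, but three tall bottles (red, blue and green cap) box it in: lift all three out and stand them on the black rubber mat, then take the jar and stand it in the middle of the scale's round pan. After that put every bottle back on the very spot in the tray where it stood at the start, since its place shows which filling nozzle it came from. Keep bottles and jar upright, and leave the two black-lidded jars and the tub of seal discs where they are.

Things in the scene. Friction and masses are not known exactly. Their poses are not given: they have to be found in the camera images.
- jar_yellow: The jar to weigh: low round white jar with a yellow lid, loose, 0.06 to 0.13 kg, 50 mm high. Body 42 mm in diameter, lid 44 mm in diameter from 34 to 50 mm above the foot. It stands in the middle of the tray's back row (far from the robot), tall bottles to its left, its right and in front of it, 64 mm between centres. Origin at the centre of the underside.
- bottle_red: Tall round white bottle, red screw cap, loose, 0.2 to 0.36 kg. Body 54 mm in diameter up to 118 mm, then a sloping shoulder; cap a plain cylinder 38 mm in diameter from 128 to 152 mm above the foot (the top), good to grip from above. Origin at the centre of the underside; yaw means nothing. Which bottle has which place varies.
- bottle_blue: Tall round white bottle, blue screw cap, loose, 0.2 to 0.36 kg. Body 54 mm in diameter up to 118 mm, then a sloping shoulder; cap a plain cylinder 38 mm in diameter from 128 to 152 mm above the foot (the top), good to grip from above. Origin at the centre of the underside; yaw means nothing.
- bottle_green: Tall round white bottle, green screw cap, loose, 0.2 to 0.36 kg. Body 54 mm in diameter up to 118 mm, then a sloping shoulder; cap a plain cylinder 38 mm in diameter from 128 to 152 mm above the foot (the top), good to grip from above. Origin at the centre of the underside; yaw means nothing.
- tray: Open steel tray, fixed, 156 (x) by 220 mm (y), flat undivided floor 4 mm above the table, rim 20 mm above it. Origin at the centre of the underside; x points to its back (away from the robot), y left. Places, up to 2 mm off: rows at x = -32, +32 mm, columns at y = -64, 0, +64 mm. Back row: bottle, yellow-lidded jar, bottle; front row: black-lidded jar, bottle, black-lidded jar.
- mat: Black rubber mat, fixed, 280 mm (its x) by 150 mm (its y), 4 mm thick, for parking the bottles; to the left or the right of the tray. Origin at the centre of its underside.
- scale: White bench scale, fixed, on the other side of the tray from the mat. Round steel pan 130 mm in diameter, its top 50 mm above the table, rigid; the origin lies on the table below the pan's centre. White housing, 36 mm high, from x = -125 to +75 mm and y = -85 to +85 mm in its frame; display and keys at the -x end, nearest the robot.
- jar_left: Low round white jar with a black lid, loose, 44 mm in diameter, 50 mm high, at the tray's left (+y) corner nearest the robot. Not part of the job: leave it where it stands. Origin at the centre of its underside.
- jar_right: Low round white jar with a black lid, loose, 44 mm in diameter, 50 mm high, at the tray's right (-y) corner nearest the robot. Not part of the job: leave it where it stands. Origin at the centre of its underside.
- tub: Open blue tub with foil seal discs, loose, 86 mm in diameter and 45 mm high, beyond the tray. Not part of the job: leave it where it is. Origin at the centre of its underside.
Not all that is in view belongs to the job. What is shaped like the bottle_blue but purple is not meant.

How it is judged:
On the way, in this order (a step that is already met when the one before it is completed fails the run):
1. all three bottles stand released on the mat at one time (x of bottle_red in the frame of mat between -0.13 and 0.13 m and y of bottle_red in the frame of mat between -0.065 and 0.065 m and height (world z) of each of bottle_red, bottle_blue, bottle_green below 0.012 m and angle between each of bottle_red, bottle_blue, bottle_green's own z axis and vertical below 0.1 rad and linear speed of each of bottle_red, bottle_blue, bottle_green below 0.02 m/s and contact force between the fingers and bottle_red below 0.5 N and x of bottle_blue in the frame of mat between -0.13 and 0.13 m and y of bottle_blue in the frame of mat between -0.065 and 0.065 m and contact force between the fingers and bottle_blue below 0.5 N and x of bottle_green in the frame of mat between -0.13 and 0.13 m and y of bottle_green in the frame of mat between -0.065 and 0.065 m and contact force between the fingers and bottle_green below 0.5 N), for 0.2 s.
2. the yellow-lidded jar stands released in the middle of the scale's pan (horizontal distance between jar_yellow and scale below 0.015 m and z of jar_yellow in the frame of scale between 0.044 and 0.058 m and angle between jar_yellow's own z axis and vertical below 0.1 rad and linear speed of jar_yellow below 0.02 m/s and contact force between the fingers and jar_yellow below 0.5 N), for 0.2 s.
At the end, for the whole second after the job is handed in: The yellow-lidded jar stands upright on the scale's pan, its centre within 15 mm of the pan's centre, and each of the three bottles stands upright in the tray within 15 mm of where it stood at the start; all are released and at rest (all of step 2 and distance of each of bottle_red, bottle_blue, bottle_green from where it was at the start of the episode below 0.015 m and angle between each of bottle_red, bottle_blue, bottle_green's own z axis and vertical below 0.1 rad and linear speed of each of bottle_red, bottle_blue, bottle_green below 0.02 m/s and contact force between the fingers and bottle_red below 0.5 N and contact force between the fingers and bottle_blue below 0.5 N and contact force between the fingers and bottle_green below 0.5 N); the robot touches nothing.
It fails at once if a bottle or the yellow-lidded jar is tipped by more than about 35 degrees (angle between any of bottle_red, bottle_blue, bottle_green, jar_yellow's own z axis and vertical above 0.6 rad).
It fails at once if a black-lidded jar or the tub is shifted by more than 20 mm or tipped (distance of any of jar_left, jar_right, tub from where it was at the start of the episode above 0.02 m or angle between any of jar_left, jar_right, tub's own z axis and vertical above 0.5 rad).
It also fails if it takes over 144 s, if anything falls off the work surface, if the arm or the gripper's body presses on something with over 40 N, if the wrist force passes 120 N, or if a joint passes its speed limit or range.

## Working session

There is one attempt and no reset: what is moved stays moved. The work goes in short steps, Python scripts to look and compute and a tool call to move; the robot and the scene stay as the last step left them, time stands still between calls to the robot, and variables do not carry over. Pictures are saved under pics/ and viewed, at most 14 in all, crops included, and the job is handed in when it is done.

Besides the shell and the picture viewer there is one more tool, called as name(argument=value, ...) on one line, values as JSON. apply_moves: Moves the arm, as the interface text tells. Its arguments: {"type":"object","properties":{"plan":{"type":"array","items":{"type":"array","items":{"type":"number"}}},"grip":{"type":"number"},"grip_force":{"type":"number"}},"required":["plan"]}

```bash
mkdir -p pics
cat > h.py <<'E'
import numpy as np,cv2
from station import arm
from scipy.spatial.transform import Rotation as R
def cap(n,save=None):
    c=arm.capture(n)
    if save: cv2.imwrite('pics/'+save,cv2.cvtColor(c['pixels'],cv2.COLOR_RGB2BGR))
    return c
def rot(a):
    a=np.array(a,float)
    return a if a.shape==(3,3) else R.from_quat(a[[1,2,3,0]]).as_matrix()
def pts(c):
    K=np.array(c['intrinsics']);d=c['depth'];v,u=np.mgrid[:d.shape[0],:d.shape[1]]
    P=np.stack([(u-K[0,2])/K[0,0]*d,(v-K[1,2])/K[1,1]*d,d],-1)
    return P@rot(c['attitude']).T+np.array(c['eye'])
E
python3 - <<'E'
from h import *
s=arm.sense();print(s, arm.grip_point_offset)
for n in('top','side'):
    c=cap(n,n+'0.png');print(n,c['intrinsics'],c['eye'],c['attitude'])
    np.savez(n+'0.npz',**c)
E
```

```text
{'clock': 0.0, 'joint_pos': array([-1.08594364,  0.3217803 , -0.07008088,  1.45167634,  0.02259118,
        1.37077583, -0.05692804]), 'joint_velocities': array([-0.00030868, -0.00130369,  0.00053443,  0.00011974, -0.0004241 ,
       -0.00079293,  0.00063842]), 'tau': array([ 3.07214077e-04, -4.93576455e+01, -3.81759312e-01, -3.14336658e+01,
        1.30439483e-02,  1.11907959e-02,  1.47197625e-05]), 'tool_pos': array([0.29461456, 0.57880308, 0.23025051]), 'eef_rot': array([-1.71755065e-04,  2.33210263e-01,  9.72425892e-01, -9.10461445e-04]), 'wrist_force': array([-0.45718022,  0.33342836, -0.26550929]), 'torque': array([-0.00842276,  0.01211227,  0.00502921]), 'finger_force': 0.0, 'grip_width': 1.0005998259766804} 0.0187
top [[374.88336477   0.         317.99182544]
 [  0.         374.88336477 190.47363622]
 [  0.           0.           1.        ]] [ 0.48334515 -0.01260058  0.84208433] [ 0.04724664 -0.69559282  0.71586317 -0.03818773]
side [[370.36837788   0.         320.04010795]
 [  0.         370.36837788 195.27830154]
 [  0.           0.           1.        ]] [ 0.1471318  -0.41343914  0.57417273] [-0.37132009  0.84207829 -0.35366635  0.16716952]
```

View pics/top0.png

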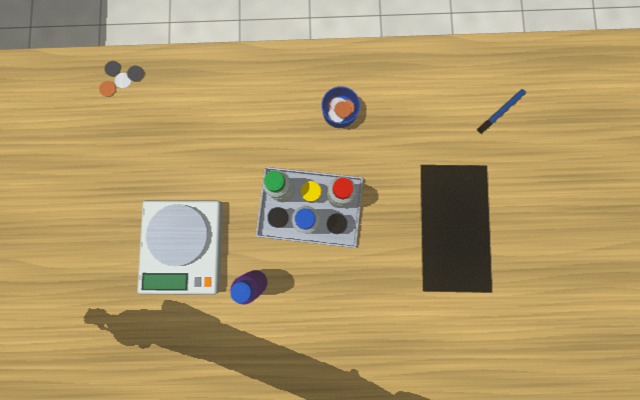

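View pics/side0.png

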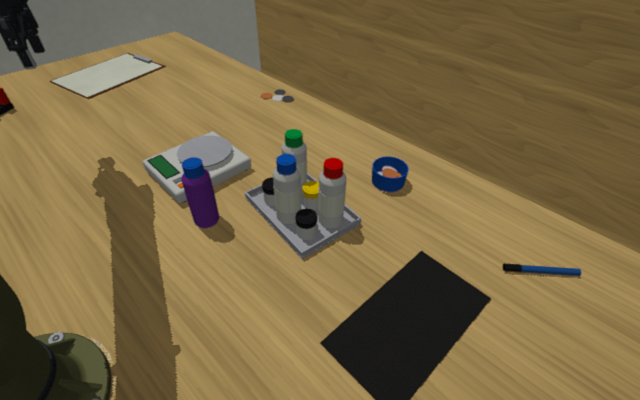

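The top view has green cap (275,181), yellow lid (311,191), red cap (343,188), blue cap (305,219), scale pan (178,236) on the left, mat (456,229) on the right and the purple decoy at (241,292). The side view agrees. Next I measure them.

```bash
cat >> h.py <<'E'
HU={'red':((170,5),150),'blue':((108,125),120),'green':((50,80),110),'yellow':((22,34),150)}
def mask(img,col):
    h=cv2.cvtColor(img,cv2.COLOR_RGB2HSV).astype(int);(a,b),s=HU[col]
    hm=(h[...,0]>=a)|(h[...,0]<=b) if a>b else (h[...,0]>=a)&(h[...,0]<=b)
    return hm&(h[...,1]>=s)&(h[...,2]>60)
def ray(c,u,v,z):
    K=np.array(c['intrinsics']);d=rot(c['attitude'])@np.array([(u-K[0,2])/K[0,0],(v-K[1,2])/K[1,1],1])
    e=np.array(c['eye']);return e+d*(z-e[2])/d[2]
def tops(c,col,zlo,zhi):
    "tops of coloured things: points in the height band, enclosing circle of the top face in world xy"
    P=pts(c);m=(mask(c['pixels'],col)&(P[...,2]>zlo)&(P[...,2]<zhi)).astype(np.uint8)
    n,l,st,_=cv2.connectedComponentsWithStats(m);o=[]
    for i in range(1,n):
        if st[i,4]>40:
            q=P[l==i];(x,y),r=cv2.minEnclosingCircle(q[:,:2].astype(np.float32))
            v,u=np.nonzero(l==i);o.append((col,len(q),u.mean().round(1),v.mean().round(1),'mean',q.mean(0).round(4),'circ',round(x,4),round(y,4),round(r,4),'ray',ray(c,u.mean(),v.mean(),np.median(q[:,2]))[:2].round(4)))
    return o
E
python3 - <<'E'
from h import *
for n in('top','side'):
    c=dict(np.load(n+'0.npz'))
    for col in HU:
        for o in tops(c,col,*((.044,.066) if col=='yellow' else (.145,.168))): print(n,*o)
    P=pts(c);g=cv2.cvtColor(c['pixels'],cv2.COLOR_RGB2HSV)
    m=((P[...,2]<.02)&(g[...,2]<60)&(P[...,1]<-.15)&(P[...,0]>.3)).astype(np.uint8)
    cn=max(cv2.findContours(m,0,2)[0],key=cv2.contourArea)
    q=np.array([ray(c,*p[0],.004)[:2] for p in cn]);print(n,'mat',cv2.minAreaRect(q.astype(np.float32)))
    m=((P[...,2]>.044)&(P[...,2]<.056)&(P[...,1]>.13)&(P[...,1]<.5)&(P[...,0]>.3)).astype(np.uint8)
    cn=max(cv2.findContours(m,0,2)[0],key=cv2.contourArea)
    q=np.array([ray(c,*p[0],.05)[:2] for p in cn]);print(n,'pan',cv2.fitEllipse(q.astype(np.float32)))
    m=(P[...,2]>.02)&(P[...,2]<.06)&(g[...,2]<70)&(P[...,1]>-.15)&(P[...,1]<.2)&(P[...,0]>.35)
    k,l,st,ce=cv2.connectedComponentsWithStats(m.astype(np.uint8))
    for i in range(1,k):
        if st[i,4]>80: print('dark',st[i,4],P[l==i].mean(0).round(4))
    m=(P[...,2]>.05)&(P[...,1]>.1)&(P[...,0]<.45)&(P[...,0]>.25)&(P[...,1]<.25)
    print('decoy',P[m].min(0),P[m].max(0))
    m=(g[...,0]>105)&(g[...,0]<125)&(P[...,2]>.03)&(P[...,2]<.055)&(P[...,0]>.6)
    print('tub',P[m].min(0),P[m].max(0))
E
```

```text
top red 318 342.3 187.7 mean [ 0.5704 -0.0498  0.1576] circ 0.5705 -0.0506 0.019 ray [ 0.5704 -0.0498]
top blue 312 304.4 218.4 mean [0.5161 0.0213 0.1578] circ 0.5163 0.0211 0.0183 ray [0.5161 0.0213]
top blue 342 240.4 291.8 mean [0.3879 0.1396 0.1535] circ 0.3876 0.1403 0.0186 ray [0.3879 0.1396]
top green 316 273.6 180.7 mean [0.5873 0.0765 0.1577] circ 0.5877 0.077 0.0186 ray [0.5872 0.0764]
top yellow 317 310.4 190.8 mean [0.5787 0.0122 0.0558] circ 0.5792 0.0129 0.0218 ray [0.5787 0.0122]
top mat ((0.4950560927391052, -0.3044464588165283), (0.14638297259807587, 0.27574843168258667), 87.5320053100586)
top pan ((0.4949468672275543, 0.298934668302536), (0.12798987329006195, 0.1284715086221695), 16.137832641601562)
dark 309 [0.5253 0.0822 0.0552]
dark 316 [ 0.5089 -0.0404  0.0558]
decoy [0.36117112 0.11425683 0.05011578] [0.41487047 0.16620358 0.15706879]
tub [ 0.72578142 -0.09934753  0.03021872] [ 0.81248443 -0.01749005  0.05085596]
side red 245 332.9 165.6 mean [ 0.5656 -0.0543  0.1542] circ 0.5696 -0.051 0.0196 ray [ 0.5642 -0.0555]
side blue 116 286.3 163.3 mean [0.5106 0.014  0.1522] circ 0.5152 0.0204 0.0197 ray [0.5098 0.0131]
side blue 88 192.5 165.8 mean [0.3836 0.1331 0.1497] circ 0.3857 0.1389 0.0195 ray [0.3832 0.1323]
side green 192 293.1 135.4 mean [0.5828 0.0727 0.1543] circ 0.5866 0.0757 0.0196 ray [0.5814 0.0711]
side yellow 214 310.9 188.6 mean [0.5733 0.011  0.0528] circ 0.5773 0.0128 0.0225 ray [0.5725 0.0103]
side mat ((0.49346333742141724, -0.305134654045105), (0.14814521372318268, 0.27789580821990967), 87.5372085571289)
side pan ((0.497429221868515, 0.2951909899711609), (0.1196361854672432, 0.13286195695400238), 20.201404571533203)
dark 168 [0.5146 0.083  0.0512]
dark 362 [0.377  0.12   0.0409]
dark 374 [ 0.5042 -0.0436  0.0509]
decoy [0.35935416 0.10991133 0.05033266] [0.4129578  0.15825557 0.15432633]
tub [ 0.60483641 -0.1013241   0.03007546] [0.81080103 0.05502484 0.04996521]
```

Positions cross-check: tray yaw is about -7.7°, the 64 mm spacing holds, and cap tops read about 0.156. First I turn the tool to line up with the world axes and go over towards the red bottle.

apply_moves(plan=[[-20,-16,0,0,0,-4],[-60,-50,0,0,0,-9],[-100,-82,0,0,0,-15],[-140,-115,0,0,0,-20],[-180,-148,0,0,0,-24],[-220,-180,0,0,0,-27],[-250,-205,0,0,0,-27],[-265,-218,0,0,0,-27]], grip=1, grip_force=60)

```text
clock: 1.1
tool_pos: [0.4331, 0.262, 0.2311]
eef_rot: [-0.0, 0.002, 1.0, -0.0]
wrist_force: [-0.6, -0.0, 0.0]
grip_width: 1.004
finger_force: 0.0
```

apply_moves(plan=[[-10,-22,0,0,0,0],[-30,-70,0,0,0,0],[-55,-125,0,0,0,0],[-82,-185,0,0,0,0],[-105,-240,0,0,0,0],[-125,-285,0,0,0,0],[-137,-312,0,0,0,0],[-137,-312,0,0,0,0]])

```text
clock: 2.1
tool_pos: [0.5693, -0.0504, 0.2308]
eef_rot: [-0.0, 0.002, 1.0, -0.001]
wrist_force: [-0.2, 0.0, -0.7]
grip_width: 0.999
finger_force: 0.0
```

apply_moves(plan=[[0,0,10,0,0,0],[0,0,25,0,0,0],[0,0,42,0,0,0],[0,0,60,0,0,0],[0,0,76,0,0,0],[0,0,88,0,0,0],[0,0,97,0,0,0],[0,0,100,0,0,0]])

```text
clock: 3.1
tool_pos: [0.5692, -0.0471, 0.1308]
eef_rot: [-0.0, -0.0, 1.0, -0.0]
wrist_force: [0.1, -0.4, -0.9]
grip_width: 1.002
finger_force: 0.0
```

Run:
```python
from h import *
cap('side','s1.png');s=arm.sense();print(s['tool_pos'],s['wrist_force'],s['grip_width'])
```

```text
[ 0.56920771 -0.04717818  0.13082641] [-0.06069024 -0.83811279 -0.02123046] 0.9995005392383295
```

View pics/s1.png

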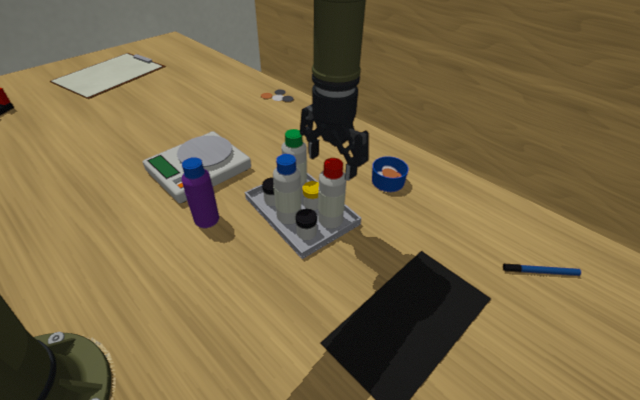

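The fingers straddle the red cap (333,168), tips at about (311,150) and (351,172). The measured y has drifted 3 mm, so I correct that while closing.

apply_moves(plan=[[0,-1,0,0,0,0],[0,-3,0,0,0,0],[0,-3,0,0,0,0],[0,-3,0,0,0,0],[0,-3,0,0,0,0],[0,-3,0,0,0,0],[0,-3,0,0,0,0],[0,-3,0,0,0,0]])

```text
clock: 4.15
tool_pos: [0.5693, -0.0501, 0.1313]
eef_rot: [0.0, -0.0, 1.0, 0.0]
wrist_force: [0.3, -0.7, -0.0]
grip_width: 1.0
finger_force: 0.0
```

apply_moves(plan=[[0,0,0,0,0,0],[0,0,0,0,0,0],[0,0,0,0,0,0],[0,0,0,0,0,0],[0,0,0,0,0,0],[0,0,0,0,0,0],[0,0,0,0,0,0],[0,0,0,0,0,0]], grip=0)

```text
clock: 5.15
tool_pos: [0.5696, -0.0503, 0.1317]
eef_rot: [0.0, -0.0, 1.0, -0.0]
wrist_force: [0.0, -0.9, 3.6]
grip_width: 0.422
finger_force: 60.5
```

apply_moves(plan=[[0,0,-4,0,0,0],[0,0,-14,0,0,0],[0,0,-27,0,0,0],[0,0,-42,0,0,0],[0,0,-57,0,0,0],[0,0,-69,0,0,0],[0,0,-77,0,0,0],[0,0,-80,0,0,0]])

```text
clock: 6.15
tool_pos: [0.5695, -0.0501, 0.2119]
eef_rot: [0.0, -0.0, 1.0, 0.0]
wrist_force: [1.1, 0.5, -1.6]
grip_width: 0.426
finger_force: 59.9
```

apply_moves(plan=[[0,-6,0,0,0,0],[-1,-20,0,0,0,0],[-2,-38,0,0,0,0],[-3,-60,0,0,0,0],[-4,-84,0,0,0,0],[-5,-108,0,0,0,0],[-6,-132,0,0,0,0],[-7,-156,0,0,0,0]])

```text
clock: 7.15
tool_pos: [0.5758, -0.2088, 0.2111]
eef_rot: [-0.0, 0.001, 1.0, -0.0]
wrist_force: [-0.3, -0.4, -2.4]
grip_width: 0.423
finger_force: 60.0
```

apply_moves(plan=[[0,-24,0,0,0,0],[-1,-46,0,0,0,0],[-1,-66,0,0,0,0],[-2,-82,0,0,0,0],[-2,-94,0,0,0,0],[-3,-100,0,0,0,0],[-3,-102,0,0,0,0],[-3,-102,0,0,0,0]])

```text
clock: 8.15
tool_pos: [0.5796, -0.3075, 0.2113]
eef_rot: [0.0, -0.001, 1.0, 0.0]
wrist_force: [0.2, -1.0, -2.5]
grip_width: 0.421
finger_force: 60.0
```

apply_moves(plan=[[0,0,8,0,0,0],[0,0,22,0,0,0],[0,0,38,0,0,0],[0,0,53,0,0,0],[0,0,65,0,0,0],[0,0,73,0,0,0],[0,0,78,0,0,0],[0,0,80,0,0,0]])

```text
clock: 9.15
tool_pos: [0.5797, -0.3082, 0.1317]
eef_rot: [0.0, -0.0, 1.0, 0.0]
wrist_force: [-1.1, 0.0, 1.9]
grip_width: 0.422
finger_force: 60.6
```

apply_moves(plan=[[0,0,0,0,0,0],[0,0,0,0,0,0],[0,0,0,0,0,0],[0,0,0,0,0,0],[0,0,0,0,0,0],[0,0,0,0,0,0],[0,0,0,0,0,0],[0,0,0,0,0,0]], grip=1)

```text
clock: 10.15
tool_pos: [0.5794, -0.3081, 0.1313]
eef_rot: [0.0, -0.0, 1.0, 0.0]
wrist_force: [-0.5, 0.8, 0.2]
grip_width: 0.992
finger_force: 0.0
```

apply_moves(plan=[[0,0,-8,0,0,0],[0,0,-22,0,0,0],[0,0,-40,0,0,0],[0,0,-58,0,0,0],[0,0,-74,0,0,0],[0,0,-88,0,0,0],[0,0,-97,0,0,0],[0,0,-100,0,0,0]])

```text
clock: 11.15
tool_pos: [0.5795, -0.3082, 0.2319]
eef_rot: [0.0, -0.0, 1.0, -0.0]
wrist_force: [0.9, -0.4, -0.2]
grip_width: 0.997
finger_force: 0.0
```

Run:
```python
from h import *
c=cap('side','s2.png')
for col in HU:
    for o in tops(c,col,.044 if col=='yellow' else .145,.168): print(*o)
```

```text
red 420 460.4 235.1 mean [ 0.5758 -0.3094  0.1543] circ 0.5798 -0.3087 0.0189 ray [ 0.5744 -0.3098]
blue 113 286.6 163.5 mean [0.5108 0.0134 0.152 ] circ 0.5151 0.0196 0.02 ray [0.5102 0.0127]
blue 92 192.6 165.9 mean [0.3835 0.1328 0.1497] circ 0.386 0.1395 0.0194 ray [0.3832 0.1322]
green 194 293.2 135.4 mean [0.5829 0.0727 0.1541] circ 0.5865 0.0753 0.0195 ray [0.5814 0.0711]
yellow 263 312.2 188.7 mean [0.575  0.0087 0.0528] circ 0.5788 0.0107 0.0227 ray [0.5742 0.0079]
```

View pics/s2.png

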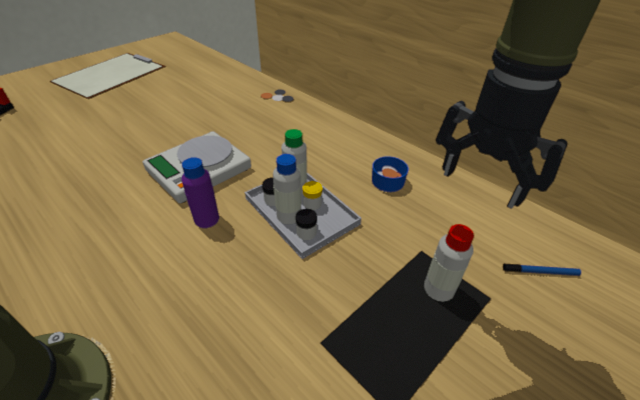

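Red (460,237) stands upright on the mat and nothing else has moved. Next is blue.

apply_moves(plan=[[4,20,0,0,0,0],[13,65,0,0,0,0],[23,120,0,0,0,0],[34,175,0,0,0,0],[45,230,0,0,0,0],[54,280,0,0,0,0],[61,316,0,0,0,0],[63,329,0,0,0,0]])

```text
clock: 12.2
tool_pos: [0.5149, 0.0245, 0.2309]
eef_rot: [-0.0, -0.003, 1.0, 0.0]
wrist_force: [0.8, -0.1, -1.1]
grip_width: 0.999
finger_force: 0.0
```

apply_moves(plan=[[0,0,6,0,0,0],[0,0,20,0,0,0],[0,0,40,0,0,0],[0,0,60,0,0,0],[0,0,77,0,0,0],[0,0,90,0,0,0],[0,0,98,0,0,0],[0,0,101,0,0,0]])

```text
clock: 13.2
tool_pos: [0.5163, 0.0207, 0.13]
eef_rot: [-0.0, -0.0, 1.0, -0.0]
wrist_force: [0.5, -0.3, 1.0]
grip_width: 0.999
finger_force: 0.0
```

apply_moves(plan=[[0,0,0,0,0,0],[0,0,0,0,0,0],[0,0,0,0,0,0],[0,0,0,0,0,0],[0,0,0,0,0,0],[0,0,0,0,0,0],[0,0,0,0,0,0],[0,0,0,0,0,0]], grip=0)

```text
clock: 14.2
tool_pos: [0.5171, 0.021, 0.1311]
eef_rot: [0.001, -0.0, 1.0, 0.0]
wrist_force: [0.9, 0.1, 5.4]
grip_width: 0.425
finger_force: 59.3
```

apply_moves(plan=[[0,0,-4,0,0,0],[0,0,-14,0,0,0],[0,0,-27,0,0,0],[0,0,-42,0,0,0],[0,0,-57,0,0,0],[0,0,-69,0,0,0],[0,0,-77,0,0,0],[0,0,-80,0,0,0]])

```text
clock: 15.2
tool_pos: [0.5164, 0.0209, 0.2109]
eef_rot: [0.0, -0.0, 1.0, 0.0]
wrist_force: [-0.5, -0.0, -3.0]
grip_width: 0.422
finger_force: 58.9
```

apply_moves(plan=[[2,-6,0,0,0,0],[7,-22,0,0,0,0],[14,-43,0,0,0,0],[22,-68,0,0,0,0],[31,-94,0,0,0,0],[40,-121,0,0,0,0],[49,-148,0,0,0,0],[58,-175,0,0,0,0]])

```text
clock: 16.2
tool_pos: [0.4568, -0.1567, 0.2102]
eef_rot: [-0.0, 0.001, 1.0, 0.0]
wrist_force: [1.4, 1.1, -2.6]
grip_width: 0.428
finger_force: 58.9
```

apply_moves(plan=[[9,-27,0,0,0,0],[18,-54,0,0,0,0],[27,-80,0,0,0,0],[35,-105,0,0,0,0],[42,-126,0,0,0,0],[46,-140,0,0,0,0],[48,-146,0,0,0,0],[48,-146,0,0,0,0]])

```text
clock: 17.2
tool_pos: [0.4102, -0.3002, 0.2102]
eef_rot: [-0.0, 0.0, 1.0, 0.0]
wrist_force: [0.2, 1.1, -2.6]
grip_width: 0.425
finger_force: 59.0
```

apply_moves(plan=[[0,0,8,0,0,0],[0,0,22,0,0,0],[0,0,38,0,0,0],[0,0,53,0,0,0],[0,0,65,0,0,0],[0,0,73,0,0,0],[0,0,78,0,0,0],[0,0,80,0,0,0]])

```text
clock: 18.2
tool_pos: [0.4109, -0.3004, 0.1312]
eef_rot: [0.0, -0.0, 1.0, 0.0]
wrist_force: [-3.5, 1.4, 10.8]
grip_width: 0.426
finger_force: 60.5
```

apply_moves(plan=[[0,0,0,0,0,0],[0,0,0,0,0,0],[0,0,0,0,0,0],[0,0,0,0,0,0],[0,0,0,0,0,0],[0,0,0,0,0,0],[0,0,0,0,0,0],[0,0,0,0,0,0]], grip=1)

```text
clock: 19.2
tool_pos: [0.4104, -0.3002, 0.1303]
eef_rot: [0.0, -0.0, 1.0, 0.0]
wrist_force: [0.3, 0.4, -0.6]
grip_width: 1.002
finger_force: 0.0
```

apply_moves(plan=[[0,0,-8,0,0,0],[0,0,-22,0,0,0],[0,0,-40,0,0,0],[0,0,-58,0,0,0],[0,0,-74,0,0,0],[0,0,-88,0,0,0],[0,0,-97,0,0,0],[0,0,-100,0,0,0]])

```text
clock: 20.2
tool_pos: [0.4106, -0.3002, 0.2308]
eef_rot: [0.0, -0.0, 1.0, -0.0]
wrist_force: [0.4, -0.0, 0.0]
grip_width: 0.995
finger_force: 0.0
```

apply_moves(plan=[[-10,21,0,0,0,0],[-33,70,0,0,0,0],[-58,123,0,0,0,0],[-83,176,0,0,0,0],[-108,230,0,0,0,0],[-133,283,0,0,0,0],[-155,331,0,0,0,0],[-170,362,0,0,0,0]])

```text
clock: 21.2
tool_pos: [0.5804, 0.0653, 0.2292]
eef_rot: [-0.001, -0.002, 1.0, 0.0]
wrist_force: [1.1, 0.4, -0.0]
grip_width: 1.004
finger_force: 0.0
```

apply_moves(plan=[[-5,11,0,0,0,0],[-7,15,10,0,0,0],[-7,15,30,0,0,0],[-7,15,52,0,0,0],[-7,15,73,0,0,0],[-7,15,88,0,0,0],[-7,15,97,0,0,0],[-7,15,100,0,0,0]])

```text
clock: 22.2
tool_pos: [0.5871, 0.0764, 0.13]
eef_rot: [-0.0, 0.0, 1.0, -0.0]
wrist_force: [-0.0, 0.0, 0.5]
grip_width: 1.004
finger_force: 0.0
```

apply_moves(plan=[[0,0,0,0,0,0],[0,0,0,0,0,0],[0,0,0,0,0,0],[0,0,0,0,0,0],[0,0,0,0,0,0],[0,0,0,0,0,0],[0,0,0,0,0,0],[0,0,0,0,0,0]], grip=0)

```text
clock: 23.2
tool_pos: [0.5881, 0.0768, 0.1312]
eef_rot: [0.001, -0.0, 1.0, 0.0]
wrist_force: [1.1, -0.8, 5.3]
grip_width: 0.426
finger_force: 59.6
```

apply_moves(plan=[[0,0,-4,0,0,0],[0,0,-14,0,0,0],[0,0,-27,0,0,0],[0,0,-42,0,0,0],[0,0,-57,0,0,0],[0,0,-69,0,0,0],[0,0,-77,0,0,0],[0,0,-80,0,0,0]])

```text
clock: 24.2
tool_pos: [0.5874, 0.0769, 0.2109]
eef_rot: [0.0, -0.0, 1.0, 0.0]
wrist_force: [0.9, 1.1, -3.2]
grip_width: 0.421
finger_force: 59.1
```

apply_moves(plan=[[2,-6,0,0,0,0],[8,-22,0,0,0,0],[17,-45,0,0,0,0],[28,-72,0,0,0,0],[40,-101,0,0,0,0],[52,-131,0,0,0,0],[64,-161,0,0,0,0],[75,-191,0,0,0,0]])

```text
clock: 25.2
tool_pos: [0.5105, -0.1171, 0.2102]
eef_rot: [-0.0, 0.001, 1.0, 0.0]
wrist_force: [1.3, 0.0, -3.3]
grip_width: 0.427
finger_force: 59.1
```

apply_moves(plan=[[8,-30,0,0,0,0],[13,-60,0,0,0,0],[16,-92,0,0,0,0],[17,-124,0,0,0,0],[17,-153,0,0,0,0],[17,-175,0,0,0,0],[17,-188,0,0,0,0],[17,-189,0,0,0,0]])

```text
clock: 26.2
tool_pos: [0.4942, -0.3046, 0.2103]
eef_rot: [-0.0, 0.001, 1.0, -0.0]
wrist_force: [1.1, -0.2, -3.5]
grip_width: 0.426
finger_force: 59.3
```

apply_moves(plan=[[0,0,8,0,0,0],[0,0,22,0,0,0],[0,0,38,0,0,0],[0,0,53,0,0,0],[0,0,65,0,0,0],[0,0,73,0,0,0],[0,0,78,0,0,0],[0,0,80,0,0,0]])

```text
clock: 27.2
tool_pos: [0.4959, -0.3034, 0.1313]
eef_rot: [0.001, -0.0, 1.0, 0.0]
wrist_force: [-2.5, 2.1, 9.4]
grip_width: 0.422
finger_force: 60.7
```

apply_moves(plan=[[0,0,0,0,0,0],[0,0,0,0,0,0],[0,0,0,0,0,0],[0,0,0,0,0,0],[0,0,0,0,0,0],[0,0,0,0,0,0],[0,0,0,0,0,0],[0,0,0,0,0,0]], grip=1)

```text
clock: 28.2
tool_pos: [0.4954, -0.3032, 0.1303]
eef_rot: [0.0, -0.0, 1.0, 0.0]
wrist_force: [0.2, 0.7, 0.7]
grip_width: 1.003
finger_force: 0.0
```

apply_moves(plan=[[0,0,-8,0,0,0],[0,0,-22,0,0,0],[0,0,-40,0,0,0],[0,0,-58,0,0,0],[0,0,-74,0,0,0],[0,0,-88,0,0,0],[0,0,-97,0,0,0],[0,0,-100,0,0,0]])

```text
clock: 29.2
tool_pos: [0.4956, -0.3032, 0.2309]
eef_rot: [0.0, -0.0, 1.0, -0.0]
wrist_force: [-0.8, -0.2, -1.1]
grip_width: 0.998
finger_force: 0.0
```

Run:
```python
from h import *
for n in('side','top'):
    c=cap(n,n+'3.png')
    for col in HU:
        for o in tops(c,col,.044 if col=='yellow' else .145,.168): print(n,*o)
```

```text
side red 421 460.5 235.0 mean [ 0.5759 -0.3096  0.1544] circ 0.5802 -0.309 0.0187 ray [ 0.5745 -0.31  ]
side blue 85 193.0 165.8 mean [0.3842 0.1327 0.1496] circ 0.3858 0.1393 0.0195 ray [0.3838 0.1318]
side blue 148 390.8 308.0 mean [ 0.4004 -0.3063  0.1511] circ 0.4097 -0.3004 0.0189 ray [ 0.4003 -0.3064]
side green 533 428.2 264.6 mean [ 0.4918 -0.3045  0.1546] circ 0.4953 -0.3034 0.0194 ray [ 0.4909 -0.3048]
side yellow 262 312.3 188.7 mean [0.5751 0.0087 0.0527] circ 0.5782 0.0109 0.0228 ray [0.5744 0.0079]
top red 356 481.2 177.9 mean [ 0.5811 -0.3053  0.157 ] circ 0.5815 -0.3066 0.0193 ray [ 0.581  -0.3051]
top blue 396 483.9 272.0 mean [ 0.4117 -0.2967  0.1566] circ 0.4108 -0.298 0.0193 ray [ 0.4117 -0.2965]
top blue 339 240.5 291.8 mean [0.3879 0.1395 0.1535] circ 0.3874 0.1409 0.0186 ray [0.3879 0.1394]
top green 43 483.0 232.6 mean [ 0.4814 -0.3009  0.1562] circ 0.4833 -0.3022 0.0138 ray [ 0.4814 -0.3005]
top yellow 314 310.4 190.8 mean [0.5788 0.0122 0.0558] circ 0.5788 0.0129 0.0217 ray [0.5787 0.0122]
```

View pics/side3.png

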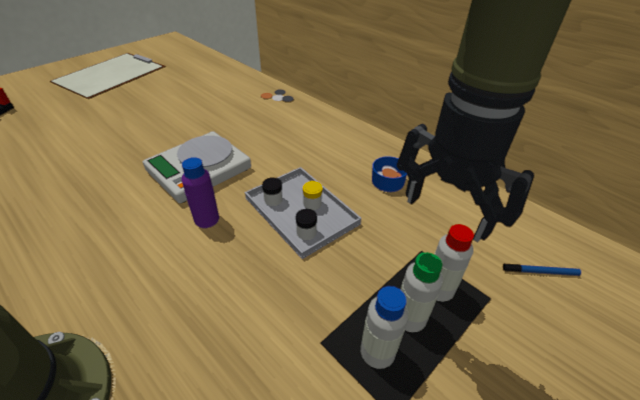

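All three stand upright on the mat: blue (391,305), green (428,265), red (460,237). The jar (313,190) is free now. I'll grip its lid at TCP z of about 0.028.

apply_moves(plan=[[-5,18,0,0,0,0],[-16,60,0,0,0,0],[-30,113,0,0,0,0],[-45,168,0,0,0,0],[-59,222,0,0,0,0],[-72,270,0,0,0,0],[-80,303,0,0,0,0],[-83,315,0,0,0,0]])

```text
clock: 30.3
tool_pos: [0.578, 0.0146, 0.2293]
eef_rot: [-0.001, -0.002, 1.0, 0.0]
wrist_force: [-0.2, -1.1, 0.1]
grip_width: 1.004
finger_force: 0.0
```

apply_moves(plan=[[0,0,10,0,0,0],[0,0,35,0,0,0],[0,0,65,0,0,0],[0,0,95,0,0,0],[0,0,120,0,0,0],[0,0,137,0,0,0],[0,0,147,0,0,0],[0,0,150,0,0,0]])

```text
clock: 31.3
tool_pos: [0.5782, 0.0113, 0.0801]
eef_rot: [-0.0, 0.0, 1.0, -0.0]
wrist_force: [0.8, 0.3, 0.6]
grip_width: 0.995
finger_force: 0.0
```

apply_moves(plan=[[0,0,4,0,0,0],[0,0,12,0,0,0],[0,0,22,0,0,0],[0,0,32,0,0,0],[0,0,41,0,0,0],[0,0,48,0,0,0],[0,0,52,0,0,0],[0,0,53,0,0,0]])

```text
clock: 32.3
tool_pos: [0.5782, 0.0119, 0.0271]
eef_rot: [-0.0, -0.0, 1.0, 0.0]
wrist_force: [-0.3, 0.7, -0.0]
grip_width: 0.998
finger_force: 0.0
```

apply_moves(plan=[[0,0,0,0,0,0],[0,0,0,0,0,0],[0,0,0,0,0,0],[0,0,0,0,0,0],[0,0,0,0,0,0],[0,0,0,0,0,0],[0,0,0,0,0,0],[0,0,0,0,0,0]], grip=0, grip_force=40)

```text
clock: 33.3
tool_pos: [0.5788, 0.0118, 0.0279]
eef_rot: [0.001, -0.0, 1.0, 0.0]
wrist_force: [-0.3, -0.0, 4.7]
grip_width: 0.499
finger_force: 40.8
```

apply_moves(plan=[[0,0,-6,0,0,0],[0,0,-20,0,0,0],[0,0,-40,0,0,0],[0,0,-62,0,0,0],[0,0,-82,0,0,0],[0,0,-98,0,0,0],[0,0,-107,0,0,0],[0,0,-110,0,0,0]])

```text
clock: 34.3
tool_pos: [0.5784, 0.0119, 0.1378]
eef_rot: [0.0, -0.0, 1.0, 0.0]
wrist_force: [0.0, 0.3, -0.7]
grip_width: 0.5
finger_force: 40.7
```

apply_moves(plan=[[2,6,0,0,0,0],[6,22,0,0,0,0],[12,42,0,0,0,0],[19,66,0,0,0,0],[26,90,0,0,0,0],[33,114,0,0,0,0],[40,138,0,0,0,0],[47,162,0,0,0,0]])

```text
clock: 35.3
tool_pos: [0.5299, 0.176, 0.1367]
eef_rot: [-0.001, -0.001, 1.0, 0.0]
wrist_force: [0.1, -0.6, -1.1]
grip_width: 0.497
finger_force: 40.7
```

apply_moves(plan=[[7,24,0,0,0,0],[14,48,0,0,0,0],[21,72,0,0,0,0],[28,96,0,0,0,0],[33,113,0,0,0,0],[36,122,0,0,0,0],[36,123,0,0,0,0],[36,123,0,0,0,0]])

```text
clock: 36.3
tool_pos: [0.4956, 0.2958, 0.1373]
eef_rot: [0.0, 0.0, 1.0, -0.0]
wrist_force: [0.8, 0.4, -1.1]
grip_width: 0.502
finger_force: 40.7
```

Run:
```python
from h import *
c=cap('side','s4.png');s=arm.sense();print(s['tool_pos'],s['grip_width'])
for o in tops(c,'yellow',.1,.2): print(*o)
```

```text
[0.49566796 0.29569179 0.13734173] 0.49997677051471046
yellow 135 191.8 111.2 mean [0.4835 0.2936 0.1601] circ 0.4849 0.2978 0.0268 ray [0.4814 0.2893]
```

View pics/s4.png

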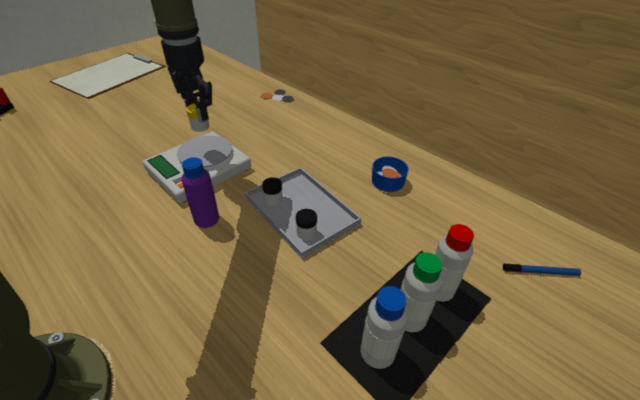

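The jar hangs upright above the pan, lid at (192,112). I lower it 63 mm.

apply_moves(plan=[[0,1,5,0,0,0],[0,2,16,0,0,0],[0,2,29,0,0,0],[0,2,41,0,0,0],[0,2,51,0,0,0],[0,2,58,0,0,0],[0,2,62,0,0,0],[0,2,63,0,0,0]])

```text
clock: 37.35
tool_pos: [0.4952, 0.2988, 0.0743]
eef_rot: [0.0, -0.0, 1.0, 0.0]
wrist_force: [-0.3, 0.1, -0.3]
grip_width: 0.503
finger_force: 40.7
```

apply_moves(plan=[[0,0,0,0,0,0],[0,0,0,0,0,0],[0,0,0,0,0,0],[0,0,0,0,0,0],[0,0,0,0,0,0],[0,0,0,0,0,0],[0,0,0,0,0,0],[0,0,0,0,0,0]])

```text
clock: 38.35
tool_pos: [0.4952, 0.2988, 0.0743]
eef_rot: [0.0, -0.0, 1.0, 0.0]
wrist_force: [-0.2, -0.4, -1.6]
grip_width: 0.502
finger_force: 40.7
```

apply_moves(plan=[[0,-1,0.5,0,0,0],[0,-1,1,0,0,0],[0,-1,1,0,0,0],[0,-1,1,0,0,0],[0,-1,1,0,0,0],[0,-1,1,0,0,0],[0,-1,1,0,0,0],[0,-1,1,0,0,0]])

```text
clock: 39.35
tool_pos: [0.4952, 0.2981, 0.0739]
eef_rot: [0.0, -0.0, 1.0, 0.0]
wrist_force: [-2.6, 0.3, 5.5]
grip_width: 0.497
finger_force: 41.0
```

apply_moves(plan=[[0,0,0,0,0,0],[0,0,0,0,0,0],[0,0,0,0,0,0],[0,0,0,0,0,0],[0,0,0,0,0,0],[0,0,0,0,0,0],[0,0,0,0,0,0],[0,0,0,0,0,0]], grip=1)

```text
clock: 40.35
tool_pos: [0.4952, 0.2979, 0.0733]
eef_rot: [0.0, -0.0, 1.0, 0.0]
wrist_force: [-0.7, 0.2, 0.0]
grip_width: 0.998
finger_force: 0.0
```

apply_moves(plan=[[0,0,-8,0,0,0],[0,0,-28,0,0,0],[0,0,-55,0,0,0],[0,0,-85,0,0,0],[0,0,-115,0,0,0],[0,0,-138,0,0,0],[0,0,-153,0,0,0],[0,0,-158,0,0,0]])

```text
clock: 41.35
tool_pos: [0.4955, 0.298, 0.2324]
eef_rot: [0.001, -0.0, 1.0, 0.0]
wrist_force: [0.6, 0.4, 0.2]
grip_width: 0.999
finger_force: 0.0
```

Run:
```python
from h import *
for n in('side','top'):
    c=cap(n,n+'5.png')
    for o in tops(c,'yellow',.08,.12): print(n,*o)
```

```text
side yellow 227 201.2 134.5 mean [0.4915 0.291  0.0973] circ 0.4946 0.2963 0.0221 ray [0.4899 0.2877]
top yellow 340 168.4 234.1 mean [0.4956 0.2934 0.1011] circ 0.4959 0.2974 0.0212 ray [0.4955 0.2931]
```

View pics/side5.png

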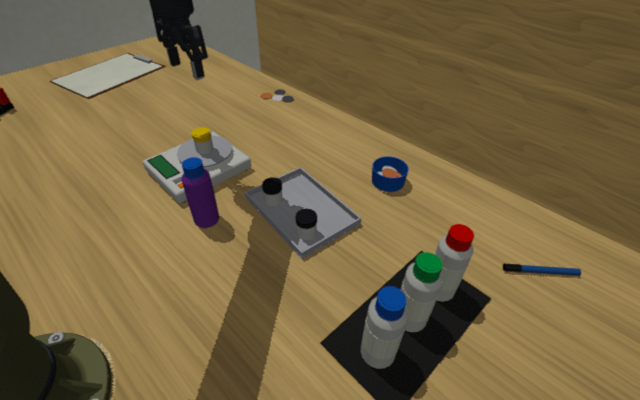

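The jar stands on the pan at (201,135), measured (0.495,0.297), so it is centred. Now I return green first.

apply_moves(plan=[[0,-15,0,0,0,0],[0,-45,0,0,0,0],[0,-85,0,0,0,0],[0,-130,0,0,0,0],[0,-175,0,0,0,0],[0,-220,0,0,0,0],[0,-265,0,0,0,0],[0,-310,0,0,0,0]])

```text
clock: 42.45
tool_pos: [0.4941, -0.0148, 0.2305]
eef_rot: [-0.001, 0.0, 1.0, -0.0]
wrist_force: [1.3, -0.3, -0.1]
grip_width: 1.001
finger_force: 0.0
```

apply_moves(plan=[[0,-45,0,0,0,0],[0,-90,0,0,0,0],[0,-135,0,0,0,0],[0,-180,0,0,0,0],[0,-225,0,0,0,0],[0,-262,0,0,0,0],[0,-285,0,0,0,0],[0,-291,0,0,0,0]])

```text
clock: 43.45
tool_pos: [0.4934, -0.3054, 0.2305]
eef_rot: [-0.001, 0.002, 1.0, -0.0]
wrist_force: [-0.8, 0.1, -0.3]
grip_width: 0.998
finger_force: 0.0
```

apply_moves(plan=[[0,0,0,0,0,0],[0,0,12,0,0,0],[0,0,32,0,0,0],[0,0,54,0,0,0],[0,0,75,0,0,0],[0,0,90,0,0,0],[0,0,99,0,0,0],[0,0,101,0,0,0]])

```text
clock: 44.45
tool_pos: [0.4953, -0.3029, 0.1298]
eef_rot: [-0.0, -0.0, 1.0, 0.0]
wrist_force: [0.4, 1.0, -0.1]
grip_width: 1.002
finger_force: 0.0
```

apply_moves(plan=[[0,0,0,0,0,0],[0,0,0,0,0,0],[0,0,0,0,0,0],[0,0,0,0,0,0],[0,0,0,0,0,0],[0,0,0,0,0,0],[0,0,0,0,0,0],[0,0,0,0,0,0]], grip=0, grip_force=60)

```text
clock: 45.45
tool_pos: [0.4961, -0.3037, 0.1312]
eef_rot: [0.001, -0.0, 1.0, -0.0]
wrist_force: [0.0, -0.5, 5.0]
grip_width: 0.423
finger_force: 59.5
```

apply_moves(plan=[[0,0,-4,0,0,0],[0,0,-14,0,0,0],[0,0,-27,0,0,0],[0,0,-42,0,0,0],[0,0,-57,0,0,0],[0,0,-69,0,0,0],[0,0,-77,0,0,0],[0,0,-80,0,0,0]])

```text
clock: 46.45
tool_pos: [0.4956, -0.3032, 0.2109]
eef_rot: [0.0, -0.0, 1.0, -0.0]
wrist_force: [0.1, 0.4, -2.4]
grip_width: 0.421
finger_force: 59.1
```

apply_moves(plan=[[0,6,0,0,0,0],[0,22,0,0,0,0],[0,45,0,0,0,0],[-3,72,0,0,0,0],[-9,101,0,0,0,0],[-17,131,0,0,0,0],[-27,161,0,0,0,0],[-38,191,0,0,0,0]])

```text
clock: 47.45
tool_pos: [0.533, -0.1096, 0.21]
eef_rot: [-0.0, -0.001, 1.0, 0.0]
wrist_force: [-0.3, -0.0, -2.9]
grip_width: 0.425
finger_force: 59.3
```

apply_moves(plan=[[-11,30,0,0,0,0],[-22,60,0,0,0,0],[-32,91,0,0,0,0],[-41,122,0,0,0,0],[-48,151,0,0,0,0],[-53,174,0,0,0,0],[-54,187,0,0,0,0],[-54,189,0,0,0,0]])

```text
clock: 48.45
tool_pos: [0.5869, 0.0777, 0.2101]
eef_rot: [-0.0, -0.001, 1.0, -0.0]
wrist_force: [-0.3, -0.1, -3.5]
grip_width: 0.426
finger_force: 59.3
```

apply_moves(plan=[[0,0,0,0,0,0],[0,0,4,0,0,0],[0,0,10,0,0,0],[0,0,18,0,0,0],[0,0,28,0,0,0],[0,0,38,0,0,0],[0,0,46,0,0,0],[0,0,50,0,0,0]])

```text
clock: 49.45
tool_pos: [0.587, 0.0769, 0.1596]
eef_rot: [-0.0, -0.0, 1.0, -0.0]
wrist_force: [0.0, 0.4, -2.6]
grip_width: 0.422
finger_force: 59.3
```

apply_moves(plan=[[0,0,5,0,0,0],[0,0,12,0,0,0],[0,0,19,0,0,0],[0,0,24,0,0,0],[0,0,27,0,0,0],[0,0,29,0,0,0],[0,0,29,0,0,0],[0,0,29,0,0,0]])

```text
clock: 50.45
tool_pos: [0.5874, 0.0769, 0.1315]
eef_rot: [0.0, -0.0, 1.0, 0.0]
wrist_force: [0.5, 0.2, -2.3]
grip_width: 0.425
finger_force: 59.6
```

apply_moves(plan=[[0,0,0,0,0,0],[0,0,0,0,0,0],[0,0,0,0,0,0],[0,0,0,0,0,0],[0,0,0,0,0,0],[0,0,0,0,0,0],[0,0,0,0,0,0],[0,0,0,0,0,0]], grip=1)

```text
clock: 51.45
tool_pos: [0.5872, 0.0769, 0.1313]
eef_rot: [0.0, -0.0, 1.0, 0.0]
wrist_force: [-0.3, -0.4, 0.3]
grip_width: 1.004
finger_force: 0.0
```

apply_moves(plan=[[0,0,-8,0,0,0],[0,0,-22,0,0,0],[0,0,-40,0,0,0],[0,0,-58,0,0,0],[0,0,-74,0,0,0],[0,0,-88,0,0,0],[0,0,-97,0,0,0],[0,0,-100,0,0,0]])

```text
clock: 52.45
tool_pos: [0.5874, 0.0769, 0.2319]
eef_rot: [0.0, -0.0, 1.0, 0.0]
wrist_force: [-0.6, 0.7, -0.4]
grip_width: 0.994
finger_force: 0.0
```

apply_moves(plan=[[10,-21,0,0,0,0],[33,-70,0,0,0,0],[58,-123,0,0,0,0],[83,-176,0,0,0,0],[108,-230,0,0,0,0],[133,-283,0,0,0,0],[155,-331,0,0,0,0],[170,-362,0,0,0,0]])

```text
clock: 53.45
tool_pos: [0.4137, -0.2886, 0.2307]
eef_rot: [-0.0, 0.002, 1.0, 0.0]
wrist_force: [0.7, 0.6, -0.3]
grip_width: 1.0
finger_force: 0.0
```

apply_moves(plan=[[5,-11,0,0,0,0],[7,-15,10,0,0,0],[7,-15,30,0,0,0],[7,-15,52,0,0,0],[7,-15,73,0,0,0],[7,-15,88,0,0,0],[7,-15,97,0,0,0],[7,-15,100,0,0,0]])

```text
clock: 54.45
tool_pos: [0.4105, -0.2998, 0.1308]
eef_rot: [-0.0, -0.001, 1.0, 0.0]
wrist_force: [0.2, 0.3, 0.0]
grip_width: 1.003
finger_force: 0.0
```

Run:
```python
from h import *
c=cap('side','s6.png')
for col in HU:
    for o in tops(c,col,.08 if col=='yellow' else .145,.168): print(*o)
```

```text
red 409 460.5 235.0 mean [ 0.576  -0.3095  0.1544] circ 0.5807 -0.3088 0.0189 ray [ 0.5746 -0.3099]
blue 66 193.9 167.4 mean [0.3832 0.1281 0.1489] circ 0.3863 0.1383 0.0184 ray [0.383  0.1278]
blue 465 391.6 301.5 mean [ 0.4068 -0.3024  0.1546] circ 0.4103 -0.2999 0.0194 ray [ 0.406  -0.3028]
green 199 293.4 135.6 mean [0.5829 0.0721 0.1541] circ 0.586 0.0757 0.0194 ray [0.5815 0.0705]
yellow 226 201.2 134.4 mean [0.4916 0.2911 0.0974] circ 0.4948 0.296 0.022 ray [0.4901 0.2881]
```

apply_moves(plan=[[0,0,0,0,0,0],[0,0,0,0,0,0],[0,0,0,0,0,0],[0,0,0,0,0,0],[0,0,0,0,0,0],[0,0,0,0,0,0],[0,0,0,0,0,0],[0,0,0,0,0,0]], grip=0)

```text
clock: 55.5
tool_pos: [0.4111, -0.3006, 0.132]
eef_rot: [0.001, -0.0, 1.0, -0.0]
wrist_force: [0.3, 0.6, 6.3]
grip_width: 0.421
finger_force: 60.3
```

apply_moves(plan=[[0,0,-4,0,0,0],[0,0,-14,0,0,0],[0,0,-27,0,0,0],[0,0,-42,0,0,0],[0,0,-57,0,0,0],[0,0,-69,0,0,0],[0,0,-77,0,0,0],[0,0,-80,0,0,0]])

```text
clock: 56.5
tool_pos: [0.4106, -0.3003, 0.2118]
eef_rot: [0.0, -0.0, 1.0, -0.0]
wrist_force: [-0.1, 0.4, -3.0]
grip_width: 0.425
finger_force: 60.1
```

apply_moves(plan=[[-2,6,0,0,0,0],[-7,22,0,0,0,0],[-14,43,0,0,0,0],[-22,68,0,0,0,0],[-31,94,0,0,0,0],[-40,121,0,0,0,0],[-49,148,0,0,0,0],[-58,175,0,0,0,0]])

```text
clock: 57.5
tool_pos: [0.4682, -0.1237, 0.2107]
eef_rot: [-0.001, -0.0, 1.0, 0.0]
wrist_force: [0.2, 0.4, -3.3]
grip_width: 0.423
finger_force: 60.2
```

apply_moves(plan=[[-9,27,0,0,0,0],[-18,54,0,0,0,0],[-27,80,0,0,0,0],[-35,105,0,0,0,0],[-42,126,0,0,0,0],[-46,140,0,0,0,0],[-48,146,0,0,0,0],[-48,146,0,0,0,0]])

```text
clock: 58.5
tool_pos: [0.5162, 0.0206, 0.2113]
eef_rot: [-0.0, -0.0, 1.0, -0.0]
wrist_force: [0.3, -0.3, -1.5]
grip_width: 0.425
finger_force: 60.2
```

apply_moves(plan=[[0,0,0,0,0,0],[0,0,4,0,0,0],[0,0,10,0,0,0],[0,0,18,0,0,0],[0,0,28,0,0,0],[0,0,38,0,0,0],[0,0,46,0,0,0],[0,0,50,0,0,0]])

```text
clock: 59.5
tool_pos: [0.516, 0.0208, 0.1606]
eef_rot: [-0.0, -0.0, 1.0, -0.0]
wrist_force: [0.5, 0.4, -2.3]
grip_width: 0.424
finger_force: 60.2
```

Next: release blue, go back to red at (0.580,-0.308), and descend on it.

apply_moves(plan=[[0,0,5,0,0,0],[0,0,12,0,0,0],[0,0,19,0,0,0],[0,0,24,0,0,0],[0,0,27,0,0,0],[0,0,29,0,0,0],[0,0,29,0,0,0],[0,0,29,0,0,0]])

```text
clock: 60.5
tool_pos: [0.5164, 0.0209, 0.1325]
eef_rot: [0.0, -0.0, 1.0, 0.0]
wrist_force: [0.6, -0.4, -2.2]
grip_width: 0.423
finger_force: 60.6
```

apply_moves(plan=[[0,0,0,0,0,0],[0,0,0,0,0,0],[0,0,0,0,0,0],[0,0,0,0,0,0],[0,0,0,0,0,0],[0,0,0,0,0,0],[0,0,0,0,0,0],[0,0,0,0,0,0]], grip=1)

```text
clock: 61.5
tool_pos: [0.5163, 0.0209, 0.1323]
eef_rot: [0.0, -0.0, 1.0, 0.0]
wrist_force: [0.9, 0.7, -0.3]
grip_width: 0.999
finger_force: 0.0
```

apply_moves(plan=[[0,0,-8,0,0,0],[0,0,-22,0,0,0],[0,0,-40,0,0,0],[0,0,-58,0,0,0],[0,0,-74,0,0,0],[0,0,-88,0,0,0],[0,0,-97,0,0,0],[0,0,-100,0,0,0]])

```text
clock: 62.5
tool_pos: [0.5164, 0.0209, 0.2328]
eef_rot: [0.0, -0.0, 1.0, 0.0]
wrist_force: [-0.3, 0.2, 0.3]
grip_width: 1.004
finger_force: 0.0
```

apply_moves(plan=[[-4,-20,0,0,0,0],[-13,-65,0,0,0,0],[-23,-120,0,0,0,0],[-34,-175,0,0,0,0],[-45,-230,0,0,0,0],[-54,-280,0,0,0,0],[-61,-316,0,0,0,0],[-64,-329,0,0,0,0]])

```text
clock: 63.5
tool_pos: [0.5794, -0.3107, 0.2314]
eef_rot: [-0.001, 0.002, 1.0, -0.0]
wrist_force: [0.8, 0.6, 0.3]
grip_width: 0.999
finger_force: 0.0
```

apply_moves(plan=[[0,0,4,0,0,0],[0,0,16,0,0,0],[0,0,35,0,0,0],[0,0,56,0,0,0],[0,0,75,0,0,0],[0,0,89,0,0,0],[0,0,98,0,0,0],[0,0,101,0,0,0]])

```text
clock: 64.5
tool_pos: [0.5803, -0.3082, 0.1308]
eef_rot: [-0.0, -0.0, 1.0, 0.0]
wrist_force: [0.2, -0.2, -0.5]
grip_width: 1.001
finger_force: 0.0
```

apply_moves(plan=[[0,0,0,0,0,0],[0,0,0,0,0,0],[0,0,0,0,0,0],[0,0,0,0,0,0],[0,0,0,0,0,0],[0,0,0,0,0,0],[0,0,0,0,0,0],[0,0,0,0,0,0]], grip=0)

```text
clock: 65.5
tool_pos: [0.581, -0.3087, 0.1323]
eef_rot: [0.001, -0.0, 1.0, -0.0]
wrist_force: [0.8, -0.6, 5.2]
grip_width: 0.423
finger_force: 60.6
```

apply_moves(plan=[[0,0,-4,0,0,0],[0,0,-14,0,0,0],[0,0,-27,0,0,0],[0,0,-42,0,0,0],[0,0,-57,0,0,0],[0,0,-69,0,0,0],[0,0,-77,0,0,0],[0,0,-80,0,0,0]])

```text
clock: 66.5
tool_pos: [0.5806, -0.3082, 0.2119]
eef_rot: [0.0, -0.0, 1.0, -0.0]
wrist_force: [0.2, 0.0, -2.6]
grip_width: 0.425
finger_force: 60.2
```

apply_moves(plan=[[0,6,0,0,0,0],[1,20,0,0,0,0],[2,38,0,0,0,0],[3,60,0,0,0,0],[4,84,0,0,0,0],[5,108,0,0,0,0],[6,132,0,0,0,0],[7,156,0,0,0,0]])

```text
clock: 67.5
tool_pos: [0.5731, -0.1496, 0.2112]
eef_rot: [-0.0, -0.001, 1.0, 0.0]
wrist_force: [0.4, -0.3, -2.7]
grip_width: 0.423
finger_force: 60.3
```

apply_moves(plan=[[1,24,0,0,0,0],[2,46,0,0,0,0],[3,66,0,0,0,0],[4,82,0,0,0,0],[4,94,0,0,0,0],[4,100,0,0,0,0],[4,102,0,0,0,0],[4,102,0,0,0,0]])

```text
clock: 68.5
tool_pos: [0.5693, -0.0508, 0.2113]
eef_rot: [0.0, 0.0, 1.0, -0.0]
wrist_force: [0.1, 0.2, -3.3]
grip_width: 0.423
finger_force: 60.3
```

apply_moves(plan=[[0,0,0,0,0,0],[0,0,4,0,0,0],[0,0,10,0,0,0],[0,0,18,0,0,0],[0,0,28,0,0,0],[0,0,38,0,0,0],[0,0,46,0,0,0],[0,0,50,0,0,0]])

```text
clock: 69.5
tool_pos: [0.569, -0.0501, 0.1606]
eef_rot: [-0.0, -0.0, 1.0, -0.0]
wrist_force: [0.7, -0.6, -1.7]
grip_width: 0.423
finger_force: 60.3
```

apply_moves(plan=[[0,0,5,0,0,0],[0,0,12,0,0,0],[0,0,19,0,0,0],[0,0,24,0,0,0],[0,0,27,0,0,0],[0,0,29,0,0,0],[0,0,29,0,0,0],[0,0,29,0,0,0]])

```text
clock: 70.5
tool_pos: [0.5694, -0.0501, 0.1324]
eef_rot: [0.0, -0.0, 1.0, 0.0]
wrist_force: [-0.2, 0.2, -3.0]
grip_width: 0.424
finger_force: 60.5
```

apply_moves(plan=[[0,0,0,0,0,0],[0,0,0,0,0,0],[0,0,0,0,0,0],[0,0,0,0,0,0],[0,0,0,0,0,0],[0,0,0,0,0,0],[0,0,0,0,0,0],[0,0,0,0,0,0]], grip=1)

```text
clock: 71.5
tool_pos: [0.5693, -0.0501, 0.1323]
eef_rot: [0.0, -0.0, 1.0, 0.0]
wrist_force: [-0.5, -0.2, -0.3]
grip_width: 1.001
finger_force: 0.0
```

apply_moves(plan=[[0,0,-8,0,0,0],[0,0,-22,0,0,0],[0,0,-40,0,0,0],[0,0,-60,0,0,0],[0,0,-80,0,0,0],[0,0,-98,0,0,0],[0,0,-112,0,0,0],[0,0,-118,0,0,0]])

```text
clock: 72.5
tool_pos: [0.5697, -0.0502, 0.2515]
eef_rot: [0.001, -0.0, 1.0, 0.0]
wrist_force: [-0.2, 0.4, 0.9]
grip_width: 0.998
finger_force: 0.0
```

apply_moves(plan=[[0,-15,0,0,0,0],[0,-45,0,0,0,0],[0,-80,0,0,0,0],[0,-115,0,0,0,0],[0,-150,0,0,0,0],[0,-180,0,0,0,0],[0,-195,0,0,0,0],[0,-200,0,0,0,0]])

```text
clock: 73.5
tool_pos: [0.5688, -0.2512, 0.2497]
eef_rot: [-0.001, 0.001, 1.0, 0.0]
wrist_force: [-0.2, 0.4, 0.4]
grip_width: 1.0
finger_force: 0.0
```

Run:
```python
from h import *
for n in('side','top'):
    c=cap(n,n+'7.png')
    for col in HU:
        for o in tops(c,col,.08 if col=='yellow' else .145,.168): print(n,*o)
```

```text
side red 244 332.6 165.8 mean [ 0.5649 -0.0543  0.1541] circ 0.5692 -0.0511 0.0192 ray [ 0.5634 -0.0556]
side blue 108 286.6 163.8 mean [0.5105 0.0131 0.1517] circ 0.5155 0.0188 0.019 ray [0.5098 0.0122]
side blue 89 192.8 165.9 mean [0.3838 0.1327 0.1495] circ 0.3859 0.1391 0.0191 ray [0.3836 0.1324]
side green 196 293.3 135.5 mean [0.5829 0.0723 0.1541] circ 0.586 0.076 0.0197 ray [0.5813 0.0706]
side yellow 226 201.1 134.4 mean [0.4915 0.2912 0.0974] circ 0.4941 0.2959 0.0232 ray [0.49   0.2882]
top red 320 342.2 188.2 mean [ 0.5695 -0.0496  0.1575] circ 0.5702 -0.0495 0.0188 ray [ 0.5695 -0.0496]
top blue 314 304.5 218.3 mean [0.5162 0.0211 0.1578] circ 0.5163 0.0211 0.0183 ray [0.5162 0.0211]
top blue 339 240.4 291.9 mean [0.3878 0.1396 0.1535] circ 0.3875 0.1405 0.0186 ray [0.3878 0.1396]
top green 313 273.7 180.8 mean [0.5871 0.0763 0.1576] circ 0.5877 0.077 0.0187 ray [0.5871 0.0763]
top yellow 388 167.0 233.9 mean [0.496  0.2961 0.1012] circ 0.496 0.2983 0.0215 ray [0.496  0.2959]
```

View pics/side7.png

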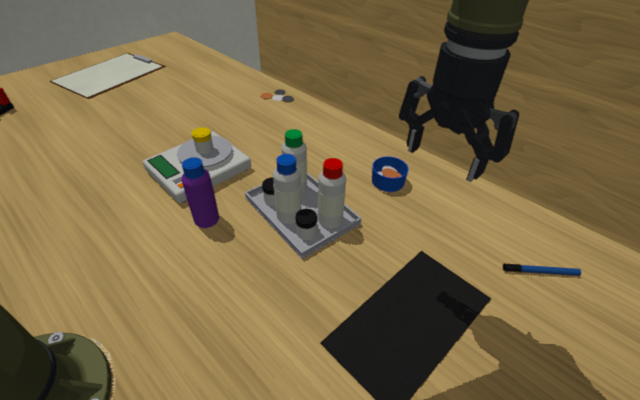

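The bottles are back within about 1 mm of their first positions, with caps at (333,168), (286,164) and (293,138). The jar (202,135) is centred on the pan and the arm is clear.

```bash
python3 -c "
from station import arm
print(arm.finish_job())"
```

```text
the job is handed in; nothing more can be done
None
```

I handed the job in at about 74 s: the yellow-lidded jar stands centred on the pan, all three bottles are upright within about 1 mm of their starting spots, and the hand-in call returned no verdict.

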